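Set the points counter for a row of tins and index it on

TASK

Set the five paddle levers of the points counter to match the tins standing behind them: a lever in front of a tall tin must lean fully towards its tin, a lever in front of a short tin fully away from it. Only then pull up the spring plunger on the selector arm, swing the arm from the first hole to the next (middle) hole without passing it, and let the plunger snap fully in. Leave the tins and the things lying around where they are.

Things in the scene. Friction and masses are not known exactly. Their poses are not given: they have to be found in the camera images.
- counter: points counter, fixed: grey console 480 (y) x 150 (x, -75 to +75) x 50 mm high; behind it, to x +175, a tin tray (floor 12 mm high, fins 30 mm high). Origin under its middle on the worktop; x points from levers to tins, y left. Levers in a row at x 0, selector at the -y end. Levers and tin places 1 to 5 run from +y to -y; each place's middle is 122 mm straight behind its lever's pivot
- lever1 (a joint): white-painted steel paddle lever 1, rad: 0 = leaning fully away from the tins (-x of the counter), 1.0 = fully towards the tins (+x), 0.5 = upright. More than 0.1 rad past upright it falls to that end by its weight and stays; it may start stuck upright; under 1 N moves it. 16 mm wide (y), 9 mm thick, tip 62 mm from the pivot, hinge along the counter's y; pivots 58 mm apart
- place1 (a point): middle of tin place 1 on the tray floor (z 12 mm), at x +122, y +190 mm of the counter; it belongs to lever 1, whose pivot is straight in front of it at x 0 at the console top (z 50 mm)
- lever2 (a joint): white-painted steel paddle lever 2, rad: 0 = leaning fully away from the tins (-x of the counter), 1.0 = fully towards the tins (+x), 0.5 = upright. More than 0.1 rad past upright it falls to that end by its weight and stays; it may start stuck upright; under 1 N moves it. 16 mm wide (y), 9 mm thick, tip 62 mm from the pivot, hinge along the counter's y; pivots 58 mm apart
- place2 (a point): middle of tin place 2 on the tray floor (z 12 mm), at x +122, y +132 mm of the counter; it belongs to lever 2, whose pivot is straight in front of it at x 0 at the console top (z 50 mm)
- lever3 (a joint): white-painted steel paddle lever 3, rad: 0 = leaning fully away from the tins (-x of the counter), 1.0 = fully towards the tins (+x), 0.5 = upright. More than 0.1 rad past upright it falls to that end by its weight and stays; it may start stuck upright; under 1 N moves it. 16 mm wide (y), 9 mm thick, tip 62 mm from the pivot, hinge along the counter's y; pivots 58 mm apart
- place3 (a point): middle of tin place 3 on the tray floor (z 12 mm), at x +122, y +74 mm of the counter; it belongs to lever 3, whose pivot is straight in front of it at x 0 at the console top (z 50 mm)
- lever4 (a joint): white-painted steel paddle lever 4, rad: 0 = leaning fully away from the tins (-x of the counter), 1.0 = fully towards the tins (+x), 0.5 = upright. More than 0.1 rad past upright it falls to that end by its weight and stays; it may start stuck upright; under 1 N moves it. 16 mm wide (y), 9 mm thick, tip 62 mm from the pivot, hinge along the counter's y; pivots 58 mm apart
- place4 (a point): middle of tin place 4 on the tray floor (z 12 mm), at x +122, y +16 mm of the counter; it belongs to lever 4, whose pivot is straight in front of it at x 0 at the console top (z 50 mm)
- lever5 (a joint): white-painted steel paddle lever 5, rad: 0 = leaning fully away from the tins (-x of the counter), 1.0 = fully towards the tins (+x), 0.5 = upright. More than 0.1 rad past upright it falls to that end by its weight and stays; it may start stuck upright; under 1 N moves it. 16 mm wide (y), 9 mm thick, tip 62 mm from the pivot, hinge along the counter's y; pivots 58 mm apart
- place5 (a point): middle of tin place 5 on the tray floor (z 12 mm), at x +122, y -42 mm of the counter; it belongs to lever 5, whose pivot is straight in front of it at x 0 at the console top (z 50 mm)
- tall1: tall tin, loose, 49 mm diameter, 100 mm high, standing in one of the five places; origin: centre of its underside
- tall2: tall tin, loose, 49 mm diameter, 100 mm high, standing in one of the five places; origin: centre of its underside
- short1: short tin, loose, 49 mm diameter, 40 mm high, standing in one of the five places; origin: centre of its underside
- short2: short tin, loose, 49 mm diameter, 40 mm high, standing in one of the five places; origin: centre of its underside
- short3: short tin, loose, 49 mm diameter, 40 mm high, standing in one of the five places; origin: centre of its underside
- selector (a joint): selector arm angle, rad: 0 = first hole (robot's side), 0.7 = second, middle hole (arm points straight to -y of the counter), 1.4 = third; grows anticlockwise from above. Vertical pivot at x 0, y -135 mm of the counter. Arm top 19 mm above the console top, 22 mm wide; a 21 mm collar rises 9 mm more under the knob. Friction holds it; latched play 0.02 rad, holes 12 mm wide
- plunger (a joint): lift of the spring plunger, m: 0 = its 9 mm pin fully down in a hole, 0.018 = fully up. The pin is free of the 8 mm high index plate above 0.008; resting on the plate between holes it reads about 0.008. The spring pulls it down with about 4 N at rest and 9 N at full lift
- knob (a point): middle of the gripping part of the black round plunger knob: 28 mm diameter from 9 mm below to 9 mm above this point, with a 34 mm wide rim above that, top 19 mm above this point; 80 mm from the pivot axis, moves with the arm and the plunger (54 mm above the console top when down)
- carton: bystander: cardboard carton 60 x 100 x 50 mm on the tray behind the selector; origin: centre of its underside
- marker: bystander: black marker pen 120 mm long, 14 mm thick, lying on the worktop on the robot's side of the console; origin: its centre
- mug: bystander: white mug, 80 mm wide, 90 mm high, left of the console; origin: centre of its underside
- jar: bystander: glass jar, 66 mm wide, 130 mm high, right of the console; origin: centre of its underside
- can: bystander: full-size can, 74 mm wide, 110 mm high, on the right; origin: centre of its underside

How it is judged:
By the outcome, as a careful person would: the job done as asked, in the order asked, and still so for the second after the job is handed in, with the robot touching nothing.
It also fails if it takes over 58 s, if anything falls off the work surface, if the arm or the gripper's body presses on something with over 40 N, if the wrist force passes 120 N, or if a joint passes its speed limit or range.

ROBOT

A 6-joint arm with a two-finger parallel gripper is mounted at the origin on the work surface. World frame = base frame: x ahead of the robot, y to its left, z up, the work surface at z = 0. Lengths are in m, angles in rad, forces in N, time in s.
With the tool pointing down it reaches from about 0.375 to 0.975 m from the base axis. Payload 3.8 kg.
Tool frame: the origin (TCP) lies on the centre line of the jaws, within the pads' length; the fingertips stand 14 mm ahead of it and the grasp point (between the pads) lies 5 mm behind it; z points along the fingers, y is the line along which they close (so a half turn about z gives the same grasp; the last joint's range is limited). The gripper opens to 88 mm and grips with 3 to 60 N. Pads are 18 mm wide; open, the fingers measure 123 mm over their backs; the gripper's body (75 mm by 187 mm) begins 45 mm behind the grasp point.
Start: joints at [1.078, 0.264, 1.604, -0, 1.274, -0.037], TCP at [0.297, 0.606, 0.253] pointing down, gripper open.
Joint ranges: [-2.63, 2.63], [-0.94, 2.18], [0.31, 2.57], [-1.31, 4.45], [0, 2.66], [-2.55, 2.55]. Speed limits (rad/s): [2.57, 2.57, 3.14, 3.14, 3.14, 3.14].

INTERFACE

Orientations are given as a rotation vector (axis times angle).
In Python, from workcell import reach, line_to, set_joints, command_gripper, wait, ik, grab_frame, get_calibration, PlanningError, sign_off, current_clock, current_qpos, current_qd, current_joint_efforts, current_position, current_eef_rot, current_wrist_force, current_wrist_torque, current_width, current_finger_force gives the robot as it stands. Calls block until the motion is done:
- reach(position, orientation): joint-space move of the TCP to a pose.
- line_to(position, rotation=None, speed=0.15): straight line of the TCP; rotation=None keeps the orientation; speed is the mean speed in m/s.
- set_joints(angles): joint-space move.
- command_gripper(opening, force=None): finger opening in m; force is the grip in N (None keeps the last); returns when the fingers have stopped.
- wait(seconds).
- ik(position, orientation): joint angles nearest the present ones, or None.
- grab_frame(name): name is "scene" or "top" or "wrist"; returns the picture (384x512x3 uint8, red, green, blue); there is no depth.
- get_calibration(name): a dict with "vertical_fov" (degrees; the focal length in pixels is half the picture's height over the tangent of half this angle, whatever the lens; pixels are square), "cx", "cy" (the principal point, pixels), "cam_to_world" (4x4, takes a point from camera to world coordinates). Camera axes: x right, y up, looking along -z (the intrinsics and any distortion apply to the point x, -y, -z); pixel columns grow to the right and rows downward; lengths in m; the calibration is good to about 2 mm. A picture is of the moment at which its call begins: read the wrist's pose just before it. get_calibration takes no time and is no camera call; for the wrist camera it gives the pose at the moment of the call.
A pose or a line that the arm cannot do raises PlanningError and nothing moves.
- sign_off(): hands the job in; it is judged then, once.
Readings, each from a call of its own:
- current_clock(): time.
- current_qpos(): joint angles.
- current_qd(): joint speeds.
- current_joint_efforts(): joint torques, N m.
- current_position(): TCP position.
- current_eef_rot(): TCP orientation.
- current_wrist_force(): force on the tool from outside, world axes, zero at the start.
- current_wrist_torque(): the same for the moment, N m.
- current_width(): finger opening in m.
- current_finger_force(): force on a finger pad.
Only numpy, scipy, OpenCV 4.12 (cv2) and the standard library are available. Lean on these libraries where they do the work, as an engineer would, in place of code of your own. Each camera call takes 0.05 s, during which the arm holds its last target. There are 200 camera calls.

## Working session

There is one attempt and no reset: what is moved stays moved. The work goes in short steps, each a Python script; the robot and the scene stay as the last script left them, time stands still between calls to the robot, and variables do not carry over. Pictures are saved under pics/ and viewed, at most 10 in all, crops included, and the job is handed in when it is done.

```bash
mkdir -p pics; ls
python3 - <<'E'
from workcell import *
import cv2
for n in ("scene","top"):
    im=grab_frame(n); cv2.imwrite(f"pics/{n}0.png",cv2.resize(im[:,:,::-1],(800,600),interpolation=cv2.INTER_CUBIC))
    print(n,get_calibration(n))
print(current_clock(),current_eef_rot())
E
```

```text
pics
scene {'vertical_fov': 50.483932787575455, 'cx': 251.6271041839174, 'cy': 188.9843430221585, 'cam_to_world': array([[-0.57125375, -0.6861117 ,  0.45046631,  1.07434267],
       [ 0.8207387 , -0.48256451,  0.30580955,  0.35259053],
       [ 0.00755954,  0.54440998,  0.83878521,  1.05326548],
       [ 0.        ,  0.        ,  0.        ,  1.        ]])}
top {'vertical_fov': 43.892770738693685, 'cx': 250.4240501259181, 'cy': 196.37217244407586, 'cam_to_world': array([[ 1.92380569e-02,  9.76471699e-01, -2.14785748e-01,
         2.73158459e-01],
       [-9.99807032e-01,  1.96427044e-02, -2.50480432e-04,
        -1.58192659e-02],
       [ 3.97438591e-03,  2.14749120e-01,  9.76661159e-01,
         1.45825028e+00],
       [ 0.00000000e+00,  0.00000000e+00,  0.00000000e+00,
         1.00000000e+00]])}
0.1 [-7.09689216e-01 -3.05986049e+00  3.03326325e-03]
```

View pics/top0.png

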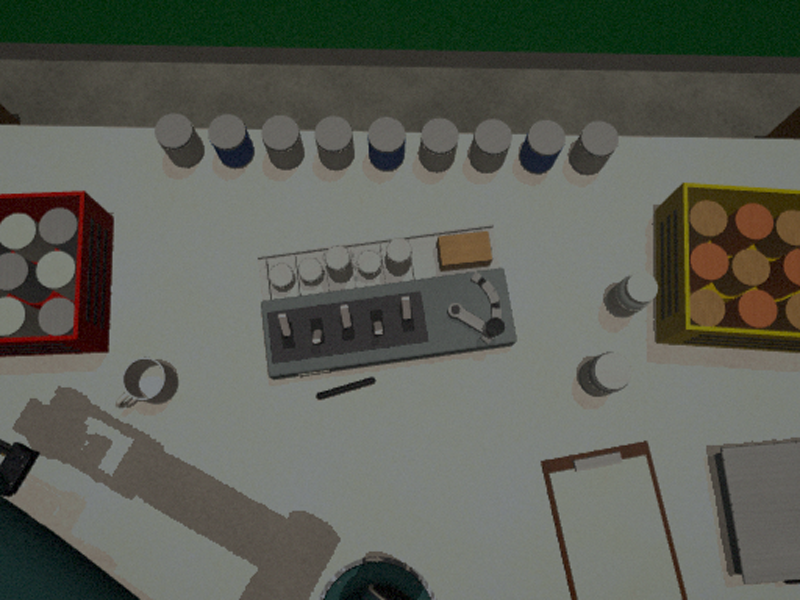

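View pics/scene0.png

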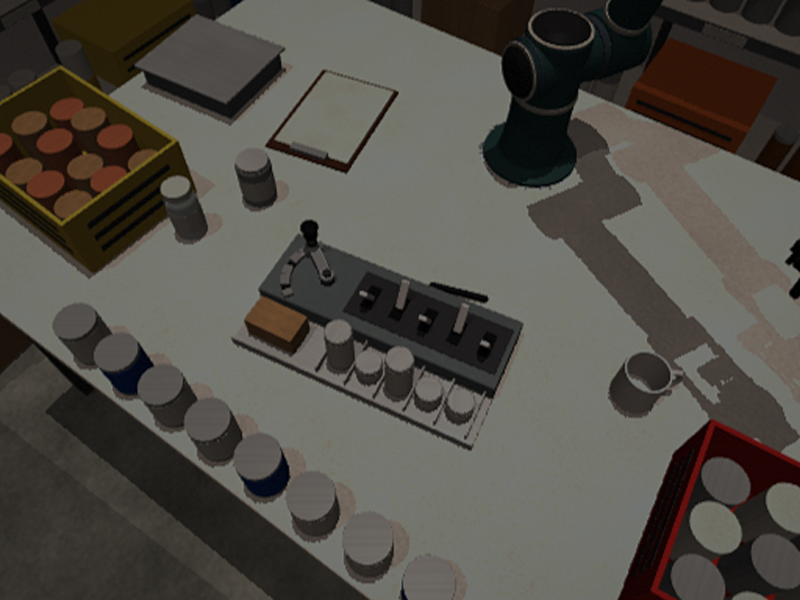

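Top view: the tins from left to right are short, short, tall, short, tall, so places 3 and 5 are tall. The scene view agrees. Next I'll enlarge the counter to read its corners and the lever states.

Run:
```python
from workcell import *
import cv2,numpy as np
a=grab_frame("top")[140:250,160:340,::-1]
b=grab_frame("scene")[130:290,140:345,::-1]
f=lambda i,w,h:np.clip(cv2.resize(i,(w,h),interpolation=cv2.INTER_CUBIC)*1.6,0,255).astype('uint8')
cv2.imwrite("pics/topc.png",f(a,792,484))   # x4.4
cv2.imwrite("pics/scenec.png",f(b,738,576)) # x3.6
```

```text
(no output)
```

View pics/topc.png

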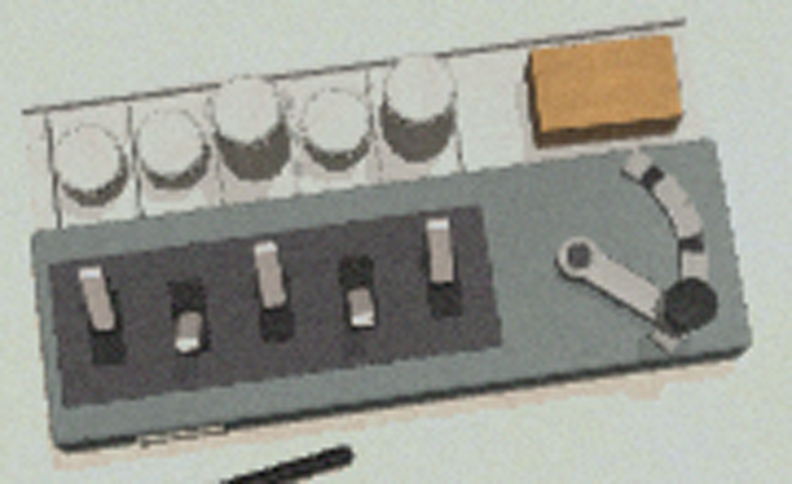

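View pics/scenec.png

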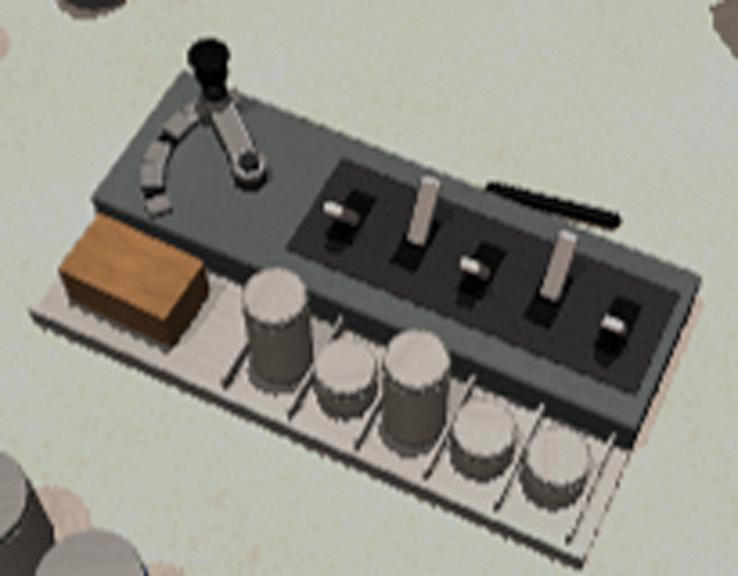

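The crops show levers 1, 3 and 5 leaning towards the tins or upright, and levers 2 and 4 leaning away. The knob is at about (690,303) in the top crop and the selector pivot at (578,257). I'll fit the counter pose and predict where each lever tip should appear in each state.

```bash
cat > h.py <<'E'
from workcell import *
import numpy as np, cv2
from scipy.optimize import least_squares
def proj(n,P,c=None):
    c=c or get_calibration(n); T=np.linalg.inv(c["cam_to_world"]); f=192/np.tan(np.radians(c["vertical_fov"])/2)
    p=np.atleast_2d(P)@T[:3,:3].T+T[:3,3]
    return np.c_[c["cx"]+f*p[:,0]/-p[:,2], c["cy"]-f*p[:,1]/-p[:,2]]
def world(q,L):
    L=np.atleast_2d(L); c,s=np.cos(q[2]),np.sin(q[2])
    return np.c_[q[0]+c*L[:,0]-s*L[:,1], q[1]+s*L[:,0]+c*L[:,1], L[:,2]]
LY=[.190,.132,.074,.016,-.042]
def tip(i,a,r=.062): return [r*np.sin(a-.5),LY[i],.05+r*np.cos(a-.5)]
E
python3 - <<'E'
from h import *
L=[[.075,.24,.05],[.075,-.24,.05],[-.075,-.24,.05],[-.075,.24,.05],[0,-.135,.069]]
t=np.array([[33,232],[714,140],[750,347],[57,442],[578,257]])/4.4+[160,140]
s=np.array([[635,425],[94,199],[184,73],[700,280],[250,160]])/3.6+[140,130]
r=lambda q:np.r_[proj("top",world(q,L))-t,proj("scene",world(q,L))-s].ravel()
o=least_squares(r,[.7,0,.1],loss='soft_l1'); q=o.x; print(q); print(r(q).reshape(-1,2).round(1))
np.save("q.npy",q)
for i in range(5):
    P=world(q,[[0,LY[i],.05]]+[tip(i,a) for a in (0,.5,1)])
    print(i+1,((proj("top",P)-[160,140])*4.4).round().tolist(),((proj("scene",P)-[140,130])*3.6).round().tolist())
k=world(q,[[-.08*np.sin(.7),-.135-.08*np.cos(.7),.104+.019]]);print(k,(proj("top",k)-[160,140])*4.4,(proj("scene",k)-[140,130])*3.6)
E
```

```text
[ 0.55521356 -0.00818282  0.15683271]
[[-1.5 -0.9]
 [-0.2 -0.8]
 [ 0.1  0. ]
 [-1.9  0.2]
 [ 1.3 -0.4]
 [ 0.9  0.9]
 [-1.  -1.8]
 [-0.1 -2.5]
 [ 1.5 -2. ]
 [-1.4 -0.5]]
1 [[110.0, 325.0], [105.0, 354.0], [98.0, 307.0], [95.0, 266.0]] [[612.0, 323.0], [636.0, 257.0], [623.0, 283.0], [607.0, 319.0]]
2 [[195.0, 313.0], [193.0, 342.0], [186.0, 296.0], [182.0, 254.0]] [[544.0, 294.0], [565.0, 229.0], [551.0, 253.0], [535.0, 289.0]]
3 [[279.0, 302.0], [281.0, 330.0], [274.0, 284.0], [269.0, 242.0]] [[476.0, 267.0], [496.0, 201.0], [481.0, 225.0], [464.0, 260.0]]
4 [[363.0, 290.0], [368.0, 318.0], [362.0, 272.0], [356.0, 231.0]] [[411.0, 239.0], [428.0, 174.0], [412.0, 197.0], [395.0, 231.0]]
5 [[447.0, 279.0], [456.0, 306.0], [450.0, 260.0], [443.0, 219.0]] [[347.0, 213.0], [362.0, 147.0], [345.0, 170.0], [328.0, 204.0]]
[[ 0.53495129 -0.21001203  0.123     ]] [[696.70329338 301.86795594]] [[204.81340041  46.60495173]]
```

Lever 1 leans towards its tin (tip at 91,268, and the state-1 prediction is 95,266). Levers 3 and 5 also match state 1, while 2 and 4 match state 0. So only lever 1 is wrong and has to go to 0. The knob agrees with the prediction to within about 1.5 px. I'll push lever 1 over, then look at the knob with the wrist camera.

```bash
cat >> h.py <<'E'
from scipy.spatial.transform import Rotation as Ro
def down(yaw):  # tool z down, tool y (closing line) along world angle yaw, half turn chosen by last joint
    y=np.array([np.cos(yaw),np.sin(yaw),0]); z=np.array([0,0,-1.])
    return Ro.from_matrix(np.c_[np.cross(y,z),y,z]).as_rotvec()
def best(p,yaw):
    c=[(abs(j[5]),down(yaw+k)) for k in (0,np.pi) if (j:=ik(p,down(yaw+k))) is not None]
    return min(c,key=lambda v:v[0])[1]
E
python3 - <<'E'
from h import *
q=np.load("q.npy"); w=lambda x,y,z:world(q,[[x,y,z]])[0]
command_gripper(0.0)
p=w(.078,.19,.2); R=best(p,q[2]); reach(p,R)
line_to(w(.078,.19,.099)); 
for x in (.05,.03,.02,.014,.009):
    line_to(w(x,.19,.099),speed=.08); print(x,current_wrist_force().round(2))
line_to(w(.03,.19,.2),speed=.3); command_gripper(.08)
ty=q[2]-.7; p=w(-.0515-.0,-.196,.23); R=best(p,ty); reach(p,R)
print(current_clock(),current_qpos().round(2))
c=get_calibration("wrist"); im=grab_frame("wrist"); t=grab_frame("top")
k=world(q,[[-.0515,-.1962,.123],[0,-.135,.069]]); print(proj("wrist",k,c),c["cam_to_world"].round(3))
f=lambda i,s:np.clip(cv2.resize(i[:,:,::-1],None,fx=s,fy=s,interpolation=cv2.INTER_CUBIC)*1.6,0,255).astype('uint8')
cv2.imwrite("pics/w1.png",f(im,1.5)); cv2.imwrite("pics/t1.png",f(t[140:250,160:340],4.4))
E
```

```text
0.05 [ 0.14 -0.12  1.28]
0.03 [0.92 0.59 0.58]
0.02 [-0.62 -0.77 -0.3 ]
0.014 [ 0.01 -0.39 -0.32]
0.009 [-0.02  0.35 -0.8 ]
9.0583 [-0.42  0.09  1.85  0.    1.2   0.13]
[[257.52473552 191.05826204]
 [257.29010588  85.03933419]] [[ 0.856  0.496  0.147  0.573]
 [-0.517  0.82   0.245 -0.145]
 [ 0.001 -0.286  0.958  0.361]
 [ 0.     0.     0.     1.   ]]
```

View pics/w1.png

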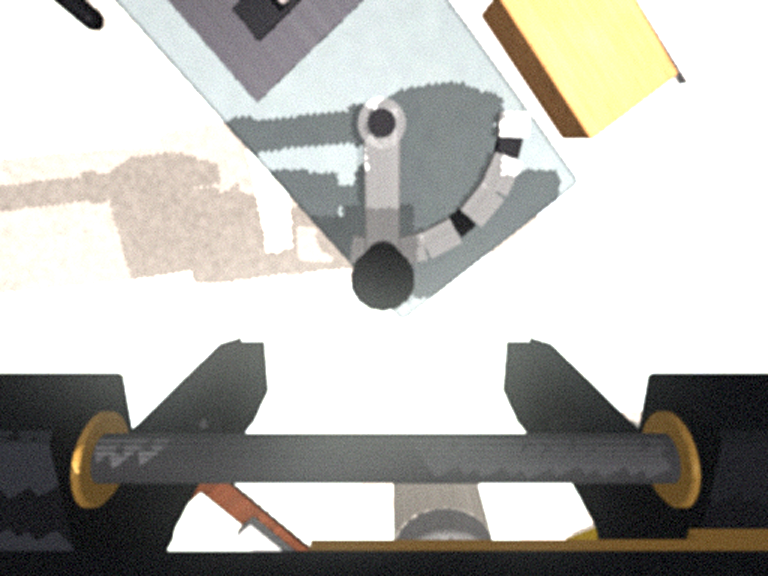

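View pics/t1.png

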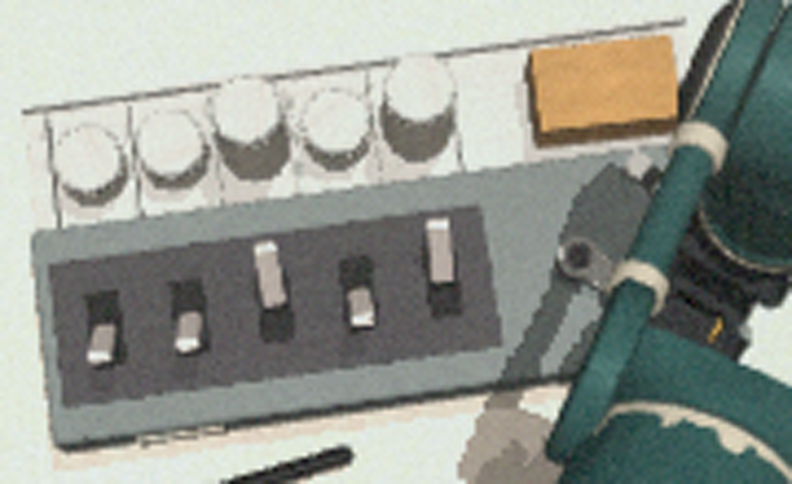

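The top view shows lever 1 now away (tip at 100,358), with the others unchanged. In the wrist view the knob is at (383,277), the pivot at (381,122) and the holes at (462,222) and (509,147), all in the 1.5x picture. I'll refit the selector pose from these points.

Run:
```python
from h import *
q0=np.load("q.npy"); c=get_calibration("wrist")
a=lambda t,z,r=.08:[-r*np.sin(.7-t),-.135-r*np.cos(.7-t),z]
L=[a(0,.123),[0,-.135,.070],a(.7,.058),a(1.4,.058)]
m=np.array([[383,277],[381,122],[462,222],[509,147]])/1.5
r=lambda q:(proj("wrist",world(q,L),c)-m).ravel()
for w in ([1,1,1,1],[1,1,0,0]):
    W=np.repeat(w,2); o=least_squares(lambda q:r(q)*W,q0); print(o.x,r(o.x).reshape(-1,2).round(1).tolist(),world(o.x,L[:1]))
    if w[2]: np.save("q2.npy",o.x)
print(q0)
```

```text
[ 0.55501492 -0.00331474  0.15611248] [[-1.4, 1.9], [0.2, -0.8], [0.2, 0.3], [1.2, -1.3]] [[ 0.53460729 -0.2051293   0.123     ]]
[ 0.5528338  -0.00319316  0.17278775] [[0.0, 1.3], [-0.0, -1.3], [1.1, -1.1], [1.3, -3.3]] [[ 0.53579416 -0.20531996  0.123     ]]
[ 0.55521356 -0.00818282  0.15683271]
```

Run:
```python
from h import *
q=np.load("q2.npy"); k=np.array([.5352,-.2052,0]); e=lambda z:k+[0,0,z]
R=best(e(.15),q[2]-.7); reach(e(.15),R); line_to(e(.099),speed=.1); f0=current_wrist_force()
command_gripper(.05); command_gripper(.02,8); wait(.2)
d=np.array([np.cos(q[2]-.7),np.sin(q[2]-.7)])
print(current_width(),current_finger_force(),(current_wrist_force()-f0).round(2),(current_wrist_force()-f0)[:2]@d)
print(current_position(),current_clock(),current_qpos().round(2))
```

```text
0.030822439659751923 7.810777526465245 [-0.07 -0.09 -0.73] -0.018230170109496575
[ 0.5351912  -0.20520895  0.09893443] 11.4667 [-0.41  0.22  1.97  0.    0.96  0.13]
```

Run:
```python
from h import *
q=np.load("q2.npy"); p=current_position(); f0=current_wrist_force()
command_gripper(.02,35); wait(.2); print(current_width(),(current_wrist_force()-f0).round(2))
for dz in (.004,.009,.014):
    line_to(p+[0,0,dz],speed=.04); print(dz,(current_wrist_force()-f0).round(2),current_width())
c=get_calibration("scene"); im=grab_frame("scene")[120:220,150:290,::-1]
cv2.imwrite("pics/s2.png",np.clip(cv2.resize(im,None,fx=5.5,fy=5.5,interpolation=cv2.INTER_CUBIC)*1.6,0,255).astype('uint8'))
```

```text
0.029525177854855075 [-0.46 -0.56 -1.59]
0.004 [ 0.86 -0.53 -4.48] 0.029711198527477382
0.009 [ 2.21 -0.42 -5.87] 0.029202848751029263
0.014 [ 1.78  0.26 -8.79] 0.02951678069348991
```

The wrist force rises to about 8.8 N as the knob goes up, which fits the spring, so the plunger is up. Next I'll swing through 0.7 rad along the arc and test-lower.

```bash
cat > arc.py <<'E'
from h import *
q=np.load("q2.npy"); k=np.array([.5352,-.2052]); Z=.0989
u=lambda t:np.array([-np.sin(.7-t),-np.cos(.7-t)])
rot=np.array([[np.cos(q[2]),-np.sin(q[2])],[np.sin(q[2]),np.cos(q[2])]])
def pose(t,dz): return np.r_[k+.08*rot@(u(t)-u(0)),Z+dz]
E
python3 - <<'E'
from arc import *
R0=Ro.from_rotvec(current_eef_rot())
def go(t,dz,s=.05): line_to(pose(t,dz),(Ro.from_euler('z',t)*R0).as_rotvec(),s)
f=lambda:current_wrist_force().round(1)
for t in (.1,.2,.3,.4,.5,.6,.66): go(t,.014); print(t,f())
go(.70,.0125); print(f())
for dz in (.009,.007,.005): go(.70,dz,.02); wait(.1); print(dz,f(),current_position().round(4))
print(current_clock())
E
```

```text
0.1 [ 2.3 -0.2 -8.9]
0.2 [ 0.9  0.6 -8.2]
0.3 [ 0.6  0.5 -7.3]
0.4 [ 0.   1.3 -8.1]
0.5 [ 0.5  2.3 -7.7]
0.6 [-0.5  3.1 -8.7]
0.66 [-2.3  4.  -8.5]
[-1.5  4.9 -8.3]
0.009 [-2.4  5.4 -7.5] [ 0.5883 -0.2154  0.1078]
0.007 [-2.1  5.6 -7.2] [ 0.5884 -0.2154  0.106 ]
0.005 [-3.2  5.3 -6.7] [ 0.5884 -0.2154  0.1041]
16.2083
```

The spring still pulls down at 5 mm lift with nothing blocking it, so the pin has entered the hole. I'll lower fully, release and check.

Run:
```python
from arc import *
for dz in (.002,.0005): line_to(pose(.7,dz),speed=.03); wait(.1); print(dz,current_wrist_force().round(1))
command_gripper(.02,5); wait(.2); print(current_wrist_force().round(1))
command_gripper(.07); wait(.2); p=current_position()
line_to(p+[0,0,.1],speed=.15); print(p)
p=pose(.7,0); m=best([.5,-.25,.26],q[2]); reach([.56-.05,-.215+.01,.23],current_eef_rot())
c=get_calibration("wrist"); im=grab_frame("wrist")
a=lambda t,z,r=.08:[-r*np.sin(.7-t),-.135-r*np.cos(.7-t),z]
for h in (.123,.131): print(proj("wrist",world(q,[a(.7,h),[0,-.135,.07],a(0,.058),a(1.4,.058)]),c).round(1).tolist())
cv2.imwrite("pics/w3.png",np.clip(cv2.resize(im[:,:,::-1],None,fx=1.5,fy=1.5,interpolation=cv2.INTER_CUBIC)*1.4,0,255).astype('uint8'))
set_joints([1.078,.1,1.604,0,1.4,0]); im=grab_frame("scene")[120:300,140:350,::-1]
cv2.imwrite("pics/s3.png",np.clip(cv2.resize(im,None,fx=3.3,fy=3.3,interpolation=cv2.INTER_CUBIC)*1.6,0,255).astype('uint8'))
print(current_clock())
for h in (.123,.131): print((proj("scene",world(q,[a(.7,h),[0,-.135,.07]]))-[140,120])*3.3)
```

```text
0.002 [-3.   5.6 -4.6]
0.0005 [-3.1  5.7 -5. ]
[-1.2  2.8 -3.4]
[ 0.58900155 -0.2157604   0.09934015]
[[353.0, 217.6], [343.4, 111.1], [282.8, 174.6], [388.2, 174.4]]
[[356.0, 221.6], [343.4, 111.1], [282.8, 174.6], [388.2, 174.4]]
22.4583
[[143.94329513 111.73068456]
 [229.01481255 179.76240282]]
[[142.72170089 106.04499152]
 [229.01481255 179.76240282]]
```

View pics/w3.png

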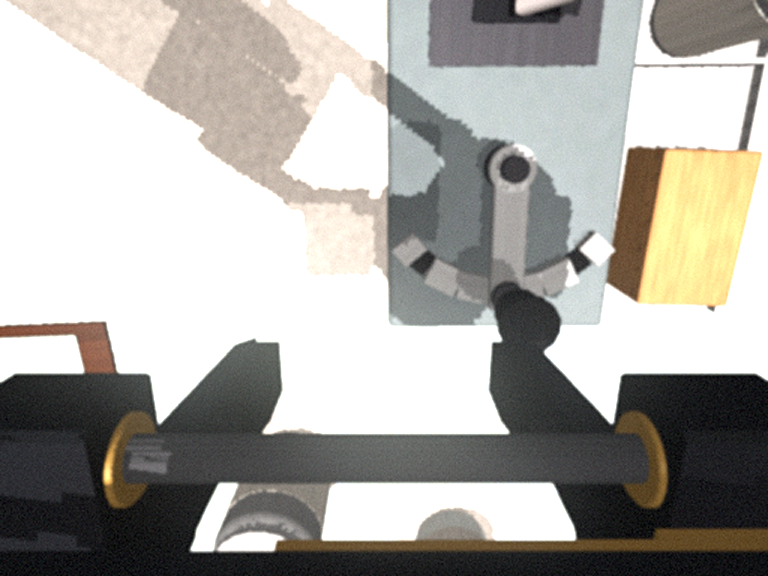

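View pics/s3.png

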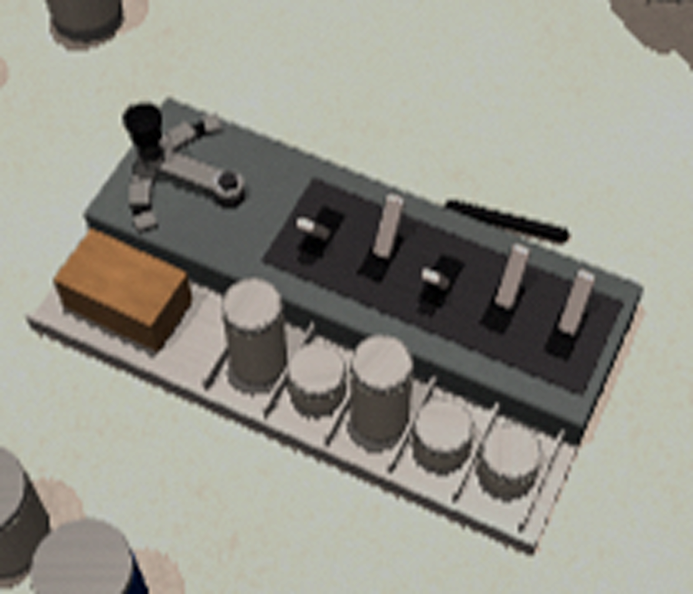

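The knob top matches the fully-down prediction in both views (352,215 against 353,218; 143,112 against 144,112). The arm is over the middle hole with the first and third holes open. Levers 3 and 5 lean to the tins and 1, 2 and 4 lean away. The tins and the carton have not moved.

```bash
python3 -c "
from workcell import *
print(sign_off(),current_clock())"
```

```text
the job is handed in; nothing more can be done
the job is handed in; nothing more can be done
```

The job is handed in at about 22.5 s: I moved lever 1 fully away (the other four already matched their tins), then set the selector arm in the middle hole, where both camera views show the plunger fully down.

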